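# Square up the specimen blocks and clamp the dry box shut

## Robot

A 6-joint arm with a two-finger parallel gripper is mounted at the origin on the work surface. World frame = base frame: x ahead of the robot, y to its left, z up, the work surface at z = 0. Lengths are in m, angles in rad, forces in N, time in s.
With the tool pointing down it reaches from about 0.275 to 0.725 m from the base axis. Payload 15.9 kg.
Tool frame: the origin (TCP) lies where the fingers leave the gripper's body, on its centre line; the fingertips stand 73 mm ahead of it and the grasp point (between the pads) lies 54 mm ahead of it; z points along the fingers, y is the line along which they close (so a half turn about z gives the same grasp; the last joint's range is limited). The gripper opens to 85 mm and grips with 20 to 120 N. Pads are 22 mm wide; open, the fingers measure 114 mm over their backs; the gripper's body (76 mm by 85 mm) begins 54 mm behind the grasp point. The pads swing forward as they close: fully open they stand 13 mm farther back than shut.
Start: joints at [-1.105, 0.213, -0.034, 1.323, 0, 1.571], TCP at [0.225, -0.447, 0.304] pointing down, gripper open.
Joint ranges: [-2.98, 2.98], [-0.74, 1.72], [-1.14, 1.35], [-2.1, 2.04], [-1.57, 1.44], [-3.14, 3.14]. Speed limits (rad/s): [1.89, 1.89, 2.39, 2.57, 3.14, 3.14].

## Interface

Orientations are given as a unit quaternion [x, y, z, w].
In Python, from rig import bot, optics gives the robot as it stands.
- The arm moves only by the shell command python3 -m crank 'ROWS' [FORCE]. ROWS is a JSON object of lists of equal length, an entry for each row: "delta_pos": the shift along the tool's x, y, z each as a share of 0.1 m, from -1 to 1, a list of three; "rotation": the turn, a rotation vector about the tool's x, y, z each as a share of pi rad, from -1 to 1, a list of three; "claw": the finger opening in mm, from 0 to 85.4. In form: {"delta_pos": [[dx, dy, dz], ...], "rotation": [[rx, ry, rz], ...], "claw": [claw, ...]}. A call has 1 to 8 rows; each row is the pose to reach, as a shift and turn from the pose commanded when the call began, along the tool's axes at that moment, turning the shorter way round; what a row does not reach only later rows make up. A row lasts 1/10 s, in which the tool goes at most 50 mm and 8.59 degrees, less where a joint would pass 70% of its speed; a pose out of reach is approached as far as the arm can. A call with a number of a shift or a turn outside -1 to 1 is refused whole. A call with a gripper value outside its range is refused whole. The fingers move at their own pace and stop on an object; FORCE is the grip in N (left out, the last holds). Time passes only in rows, so rows that repeat a pose let the fingers close. It gives the time, the measured TCP pose, the force, the opening and the grip force at its end, in the units of the state.
- bot.state(): the state, without advancing time (a new reading comes with each control period).
- optics.capture(name): name is "scene" or "top"; returns a dict with "color" (420x560x3 uint8, red, green, blue), "vfov" (degrees; the focal length in pixels is half the picture's height over the tangent of half this angle, whatever the lens; pixels are square), "cx", "cy" (the principal point, pixels), "dist_coeffs" ([k1, k2, p1, p2, k3] as OpenCV has them; the pictures are not rectified), "origin" and "attitude" of the camera in the world. Camera axes: x right, y down, z forward; pixel columns grow to the right and rows downward; lengths in m; the calibration is good to about 2 mm. A picture is of the moment at which its call begins. There is no depth.
- bot.hand_in(): hands the job in; it is judged then, once.
Trained networks look in a picture, given as the dict that the camera call returned (one of the last four; its "shot" number tells which), for a name from the list of things; names that differ only in an ending like _2 or _b are one class to them, and where a whole thing is asked for, a point or a joint stands for the part that bears it (a point fixed in the world has none). Each returns a list of dicts, best first, with "conf" (0 to 1); they miss things now and then, are a little off and sometimes report something else, mostly with a low value. They report only what shows in the picture. A call takes as long as a camera call. They do not tell look-alikes from the thing itself.
- optics.look_for(thing, picture): "point" ([column, row] in pixels, amid what is visible of it).
The state is a dict: "t": time; "joint_pos": joint angles; "qd": joint speeds; "effort": joint torques, N m; "ee_pos": TCP position; "eef_rot": TCP orientation; "force": force on the tool from outside, world axes, zero at the start; "ft_torque": the same for the moment, N m; "gripper_width": opening from 0.0 (shut) to 1.0 (fully open); "finger_force": force on a finger pad.
Only numpy, scipy, OpenCV 4.12 (cv2) and the standard library are available. Lean on these libraries where they do the work, as an engineer would, in place of code of your own. Each camera call takes 0.05 s, during which the arm holds its last target. There are 200 camera calls.

## Task

Close up the loaded dry box on the microscope desk: first gently push the three specimen blocks in it together into one tight row against the end that carries the round drying cartridge. Then set the loose lid on with its thumb tab away from the cartridge, so that it sits level on the seal all round, and swing the wire bail over it and press it fully down, without forcing it. Leave the other things on the desk where they are.

Things in the scene. Friction and masses are not known exactly. Their poses are not given: they have to be found in the camera images.
- drybox: Open grey dry box, fixed to the desk. Origin: centre of its underside; z up. Outside 55 mm (x) by 180 mm (y), walls 5 mm, inside 45 by 170 mm, inner floor 5 mm above the origin, wall tops at 35 mm. On the far (+x) side two posts (x 41 to 51 mm, y -46 to -34 and 34 to 46 mm, 60 mm high) carry the bail.
- row_end (a point): Foot of the inner face of the box's +y end wall, at box x = 0, y = 85, z = 5 mm; axes as the box. Outside this end the drying cartridge, a round stub 19 mm thick, sticks out 27 mm. The row is pushed up against this wall: block centres are then at box y = 70, 40 and 10 mm.
- seal (a point): Middle of the box's mouth, 40 mm above the box's origin, level with the top of the black sprung rubber seal that lies on the whole rim. The seal starts to give at 3 N (so it carries the lid's weight) and has given 4 mm at 7 N.
- lid: Loose grey lid, about 0.2 kg, lying on the desk on its skirt. Origin: centre of the skirt's lower edge; z up. 66 mm (x) by 191 mm (y), top face 19 mm above the origin; skirt 14 mm deep, 3 mm thick, 2.5 mm play all round the box walls. A thumb tab sticks out 13 mm at its -y end, which belongs at the box's -y end: lid axes then match box axes.
- lid_grip (a point): Middle of the lid's black handle bar: 40 mm along the lid's x, 14 mm thick in y, from 19 to 47 mm above the lid's origin (this point is at 33 mm); axes as the lid. With the lid resting rightly on the seal the lid's origin is 26 mm above the box's origin; clamped, 22 mm.
- lid_rib (a point): Keeper rib under the lid, this point at the middle of its lower edge: 36 mm in lid x, 10 mm in y (lid y -20 to -10 mm), 14 mm deep like the skirt. It drops into the box just behind the pushed-up row, 5 mm from it: the lid will not go down if the row is not tight.
- bail (a joint): Angle of the wire bail in rad: 0 = clamped down level over the lid, 1.57 = upright, more = leaning back away from the robot (starts at 2.0 to 2.4). It stays where it is left: its stiff hinge takes about 5 N at the cross bar to turn, and about 9 N to press down the last part against the seal; it stops at -0.02.
- bail_bar (a point): Middle of the bail's cross bar: a steel rod 8 mm thick, 80 mm long along the box's y, 88 mm from the hinge. Two arms at box y = 40 and -40 mm carry it and pass on either side of the lid's handle; a rubber foot half-way along each arm presses on the lid.
- bail_hinge (a point): Hinge line of the bail (along the box's y), fixed on the box at x = 46 mm, z = 55 mm; axes as the box. At bail angle q the cross bar lies at x = -88 cos q, z = 88 sin q (mm) from here.
- block_a: Specimen block in the box, nearest the cartridge: clear resin on a pale base, 40 mm (x, across the box) by 30 mm (y) by 26 mm high, about 45 g, origin under its centre. Starts with gaps to the others and slightly askew, 50 mm or more of free floor between the last one and the box's -y wall. Fragile: stop pushing at the first firm resistance.
- block_b: Specimen block in the box, the middle one: clear resin on a pale base, 40 mm (x, across the box) by 30 mm (y) by 26 mm high, about 45 g, origin under its centre. Starts with gaps to the others and slightly askew, 50 mm or more of free floor between the last one and the box's -y wall. Fragile: stop pushing at the first firm resistance.
- block_c: Specimen block in the box, farthest from the cartridge; start with this one to push the row: clear resin on a pale base, 40 mm (x, across the box) by 30 mm (y) by 26 mm high, about 45 g, origin under its centre. Starts with gaps to the others and slightly askew, 50 mm or more of free floor between the last one and the box's -y wall. Fragile: stop pushing at the first firm resistance.
- oil_bottle: Bystander: small amber bottle, 34 mm across, 70 mm tall; origin under its centre. Leave it.
- dish: Bystander: glass dish, 48 mm across, 13 mm high; origin under its centre. Leave it.
- mug: Bystander: white mug, 80 mm across, 90 mm tall; origin under its centre. Leave it.
- slide_tray: Bystander: open wooden tray 110 by 85 by 30 mm; origin under its centre. Leave it.
- tape_roll: Bystander: roll of clear tape, 64 mm across, 19 mm high; origin under its centre. Leave it.
- notebook: Bystander: notebook 140 by 100 by 14 mm; origin under its centre. Leave it.
- spare_block: Bystander: a spare specimen block on the desk, 40 by 30 by 26 mm; not part of the row; origin under its centre. Leave it.
Things that resemble listed ones, but are neither listed nor needed, are in the scene too. What is shaped like the block_c but blue or red is not meant.

How it is judged:
By the outcome, as a careful person would: the job done as asked, in the order asked, and still so for the second after the job is handed in, with the robot touching nothing.
It also fails if it takes over 72 s, if anything falls off the work surface, if the arm or the gripper's body presses on something with over 40 N, if the wrist force passes 120 N, or if a joint passes its speed limit or range.

## Working session

There is one attempt and no reset: what is moved stays moved. The work goes in short steps, Python scripts to look and compute and a shell command to move; the robot and the scene stay as the last step left them, time stands still between calls to the robot, and variables do not carry over. Pictures are saved under pics/ and viewed, at most 10 in all, crops included, and the job is handed in when it is done.

```bash
mkdir -p pics; ls
cat > h.py <<'E'
import numpy as np, cv2
from scipy.spatial.transform import Rotation as R
from rig import bot, optics
def K(p):
    h,w=p["color"].shape[:2]; f=h/2/np.tan(np.radians(p["vfov"])/2)
    return np.array([[f,0,p["cx"]],[0,f,p["cy"]],[0,0,1]])
def Rm(p):
    a=np.array(p["attitude"],float)
    return a if a.shape==(3,3) else R.from_quat(a).as_matrix()
def ray(p,uv,z):
    n=cv2.undistortPoints(np.array([[uv]],float),K(p),np.array(p["dist_coeffs"],float))[0,0]
    d=Rm(p)@np.array([n[0],n[1],1]); o=np.array(p["origin"]); return o+d*(z-o[2])/d[2]
def proj(p,X):
    r=Rm(p).T; X=np.atleast_2d(np.array(X,float))
    return cv2.projectPoints(X,cv2.Rodrigues(r)[0],-r@np.array(p["origin"]),K(p),np.array(p["dist_coeffs"],float))[0][:,0]
def save(p,n,crop=None,s=1):
    im=p["color"][:,:,::-1]
    if crop: a,b,c,d=crop; im=im[b:d,a:c]
    cv2.imwrite("pics/"+n,cv2.resize(im,None,fx=s,fy=s,interpolation=cv2.INTER_CUBIC))
E
python3 - <<'E'
from h import *
np.set_printoptions(precision=3,suppress=True)
a=optics.capture("scene");b=optics.capture("top")
big=np.vstack([a["color"],b["color"]])
save(a,"s0.png",None,1.4);save(b,"t0.png",None,1.4)
for p in(a,b):
    print(p["origin"],p["attitude"],p["vfov"])
    for t in["drybox","lid","lid_grip","bail_bar","bail","block_a","spare_block"]:
        print(t,[(np.round(d["point"]),round(d["conf"],2)) for d in optics.look_for(t,p)][:6])
print(bot.state())
E
```

```text
pics
[ 1.398 -0.681  0.847] [ 0.794  0.398 -0.195 -0.415] 43.00146485161342
drybox [(array([208., 252.]), 0.77)]
lid [(array([326., 204.]), 0.79)]
lid_grip [(array([324., 205.]), 0.66)]
bail_bar [(array([230., 242.]), 0.73), (array([227., 234.]), 0.37)]
bail [(array([231., 239.]), 0.72), (array([286., 306.]), 0.34)]
block_a [(array([131., 258.]), 0.77), (array([186., 226.]), 0.76), (array([217., 236.]), 0.67), (array([277., 251.]), 0.57), (array([194., 292.]), 0.52)]
spare_block [(array([140., 231.]), 0.6)]
[ 0.285 -0.024  1.464] [ 0.715 -0.693  0.066 -0.065] 42.24519563390753
drybox [(array([349., 209.]), 0.62)]
lid [(array([207., 206.]), 0.56)]
lid_grip [(array([204., 208.]), 0.61)]
bail_bar [(array([344., 171.]), 0.66), (array([314., 221.]), 0.6)]
bail [(array([342., 172.]), 0.78)]
block_a [(array([342., 261.]), 0.77), (array([398., 251.]), 0.74), (array([332., 223.]), 0.72), (array([291., 183.]), 0.66), (array([315., 222.]), 0.65), (array([371., 181.]), 0.56)]
spare_block [(array([331., 125.]), 0.51), (array([382., 278.]), 0.45)]
{'t': 0.8, 'joint_pos': array([-1.105,  0.213, -0.034,  1.324, -0.   ,  1.571]), 'qd': array([ 0.   , -0.001, -0.001,  0.001,  0.002,  0.001]), 'effort': array([ -0.   , -68.59 ,  48.732,   0.001,   0.   ,   0.   ]), 'ee_pos': array([ 0.225, -0.447,  0.304]), 'eef_rot': array([ 0.973,  0.231, -0.   , -0.   ]), 'force': array([-0.504,  0.032,  0.406]), 'ft_torque': array([-0.006, -0.021,  0.04 ]), 'finger_force': 0.0, 'gripper_width': 0.9976540370885432}
```

View pics/s0.png

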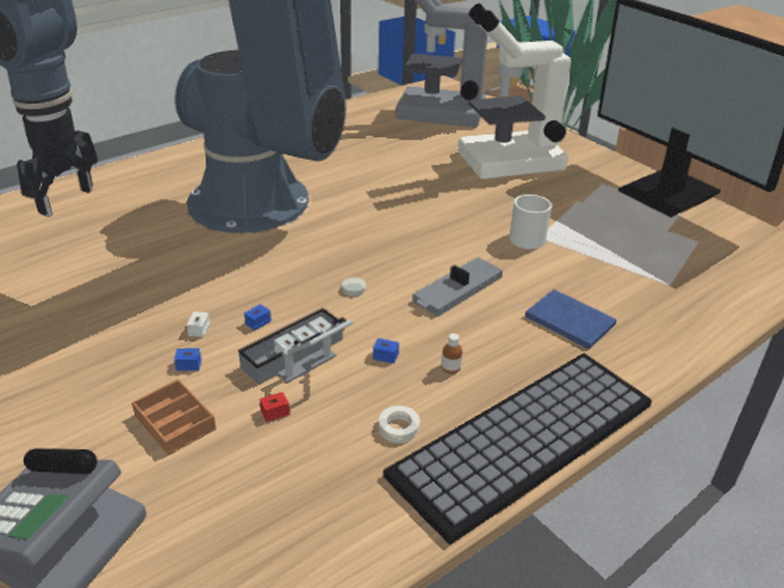

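View pics/t0.png

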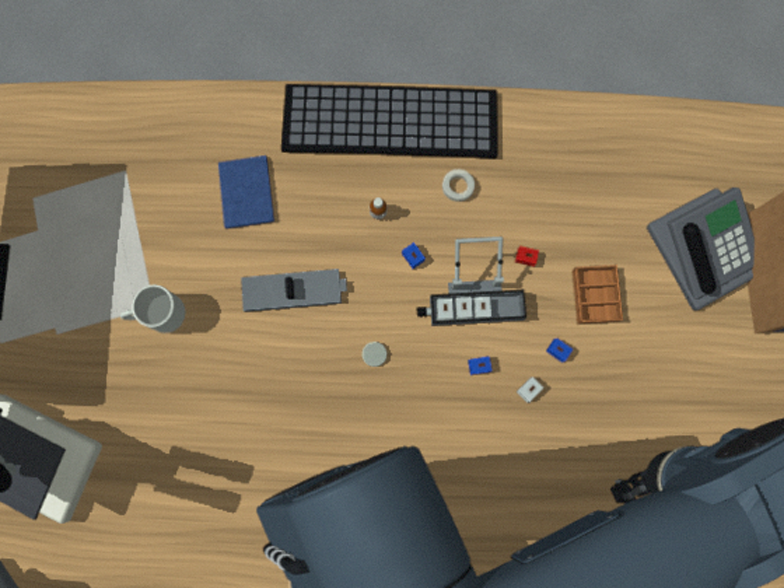

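The top view shows the box at about (478,307) with its cartridge at the left (422,311), which is world +y. The lid is at (293,291) with its tab at the right (345,286). The three white blocks are in the box; the blue and red ones and the white one at (530,390) are decoys or the spare. I'll enlarge the box and lid.

Run:
```python
from h import *
a=optics.capture("scene");b=optics.capture("top")
f=lambda p,x0,y0,x1,y1:cv2.resize(p["color"][y0:y1,x0:x1,::-1],None,fx=3.5,fy=3.5,interpolation=cv2.INTER_CUBIC)
cv2.imwrite("pics/c0.png",np.vstack([f(b,160,160,386,240),f(a,160,175,386,265)]))
import pickle;pickle.dump((a,b),open("p0.pkl","wb"))
print(bot.state()["t"])
```

```text
0.9
```

View pics/c0.png

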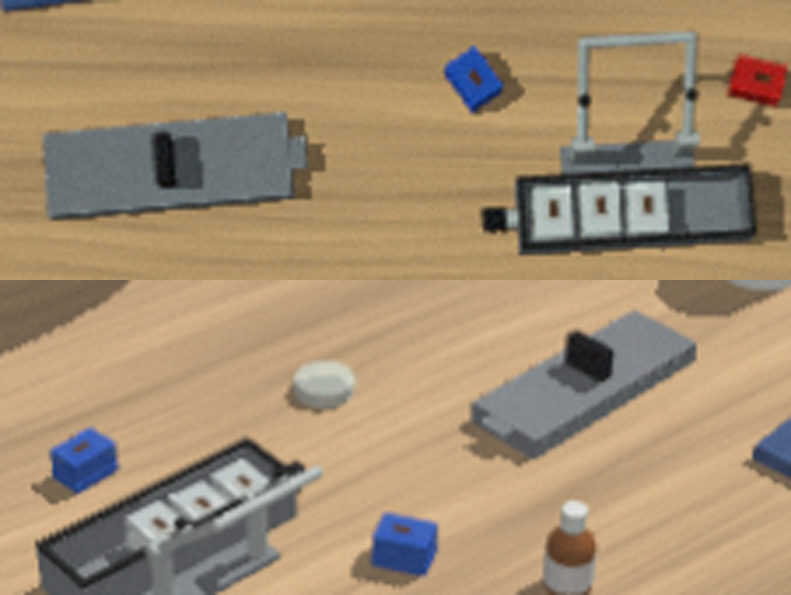

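```bash
cat > fit.py <<'E'
from h import *
import pickle
from scipy.optimize import least_squares
np.set_printoptions(precision=4,suppress=True)
def c(p,x0,y0,oy=0,s=3.5): p=np.array(p,float); return np.c_[(p[:,0]+.5)/s-.5+x0,(p[:,1]-oy+.5)/s-.5+y0]
def W(q,X): 
    cs,sn=np.cos(q[2]),np.sin(q[2]); X=np.array(X,float)
    return np.c_[q[0]+cs*X[:,0]-sn*X[:,1],q[1]+sn*X[:,0]+cs*X[:,1],X[:,2]]
def fit(obs,q0):
    f=lambda q:np.concatenate([(proj(p,W(q,X))-uv).ravel() for p,X,uv in obs])
    r=least_squares(f,q0); return r.x,f(r.x).reshape(-1,2)
E
python3 - <<'E'
from fit import *
a,b=pickle.load(open("p0.pkl","rb"))
def rect(x,y,z): return [[x,y,z],[x,-y,z],[-x,-y,z],[-x,y,z]]
bt=(b,rect(.0275,.09,.040),c([(517,177),(749,165),(756,241),(521,253)],160,160))
lt=(b,rect(.033,.0955,.019),c([(45,134),(287,114),(292,199),(48,217)],160,160))
# scene: lid: +x-y bottom, +x+y right, -x+y far, -x-y left
ls=(a,np.array(rect(.033,.0955,.019)),c([(695,345),(538,437),(472,405),(633,312)],160,175,280))
for n,o in(("box",[bt]),("lid top",[lt]),("lid scene",[ls]),("lid",[lt,ls])):
    q,r=fit(o,[.45,-.1,0]); print(n,q,np.round(r,1).tolist())
    if n=="box": qb=q
for t in((582,42),(693,36)):
    uv=c([t],160,160)[0]
    for z in(.12,.13,.14):
        X=ray(b,uv,z); d=X[:2]-qb[:2]; cs,sn=np.cos(qb[2]),np.sin(qb[2]); print(z,X,"boxxy",cs*d[0]+sn*d[1],-sn*d[0]+cs*d[1])
for t in((553,208),(600,205),(648,204)):
    X=ray(b,c([t],160,160)[0],.031); d=X[:2]-qb[:2]; print(X,"boxxy",cs*d[0]+sn*d[1],-sn*d[0]+cs*d[1])
print(ray(b,c([(165,160)],160,160)[0],.047))
print("scene boxcorner check",proj(a,W(qb,rect(.0275,.09,.04))), [ (u-160+.5)*3.5-.5 for u,_ in proj(a,W(qb,rect(.0275,.09,.04)))],[(v-175+.5)*3.5+279.5 for _,v in proj(a,W(qb,rect(.0275,.09,.04)))])
E
```

```text
box [ 0.5242 -0.1978  0.0817] [[-0.2, 0.7], [0.3, 0.7], [-0.0, -0.7], [-0.1, -0.6]]
lid top [0.5502 0.163  0.1089] [[-0.4, -0.1], [0.1, 0.2], [0.4, -0.2], [-0.2, 0.0]]
lid scene [0.5509 0.1607 0.1294] [[0.5, -0.6], [-0.4, 1.5], [-0.1, -0.4], [0.0, -0.7]]
lid [0.5502 0.1622 0.1176] [[-0.2, 0.2], [0.3, -0.0], [0.7, -0.5], [0.2, 0.3], [0.9, -0.7], [-0.6, 1.0], [0.0, -1.0], [0.6, -0.9]]
0.12 [ 0.6329 -0.1473  0.12  ] boxxy 0.11246899483959752 0.041452827098836006
0.13 [ 0.6303 -0.1464  0.13  ] boxxy 0.10996190148380881 0.04258221669279012
0.14 [ 0.6277 -0.1454  0.14  ] boxxy 0.10745480812802001 0.04371160628674428
0.12 [ 0.6402 -0.2288  0.12  ] boxxy 0.113134605299799 -0.04043226053080345
0.13 [ 0.6376 -0.2273  0.13  ] boxxy 0.11062255783934333 -0.038693404410952786
0.14 [ 0.6349 -0.2258  0.14  ] boxxy 0.10811051037888753 -0.036954548291102
[ 0.5244 -0.1349  0.031 ] boxxy 0.005418624832899259 0.06266119086918352
[ 0.5279 -0.1709  0.031 ] boxxy 0.005883664067137194 0.02649371182599219
[ 0.5297 -0.2078  0.031 ] boxxy 0.004751876915824447 -0.010460590911410217
[0.5495 0.1615 0.047 ]
scene boxcorner check [[245.0253 229.2104]
 [183.7276 260.8955]
 [170.4921 248.9506]
 [231.1479 218.9137]] [np.float64(298.8384217463837), np.float64(84.2964822856073), np.float64(37.972209490454304), np.float64(250.26765311725458)] [np.float64(470.98643840310996), np.float64(581.8841719954027), np.float64(540.0771337269686), np.float64(434.9478820018288)]
```

```bash
cat > to.py <<'E'
# to.goal(x,y,z,yaw): tool-axis shift (share of 0.1 m) and turn (share of pi) from the measured pose to a tool-down goal; x,y,z TCP world, yaw = world angle of tool x
from h import *
np.set_printoptions(precision=4,suppress=True)
BOX=np.array([.526,-.198,.0817])
def fromframe(q,x,y): c,s=np.cos(q[2]),np.sin(q[2]); return q[0]+c*x-s*y,q[1]+s*x+c*y
def inframe(q,p): c,s=np.cos(q[2]),np.sin(q[2]); d=np.array(p[:2])-q[:2]; return np.array([c*d[0]+s*d[1],-s*d[0]+c*d[1]])
def goal(x,y,z,yaw):
    st=bot.state(); r=R.from_quat(st["eef_rot"]); g=R.from_euler("z",yaw)*R.from_quat([1,0,0,0])
    return r.inv().apply(np.array([x,y,z])-st["ee_pos"])/.1,(r.inv()*g).as_rotvec()/np.pi
def boxgoal(x,y,z,q=BOX): return goal(*fromframe(q,x,y),z,q[2])
def show(q=BOX):
    s=bot.state(); print("t",s["t"],"box-frame",inframe(q,s["ee_pos"])*1e3,"z",s["ee_pos"][2],"F",s["force"],"grip",s["gripper_width"],s["finger_force"])
E
python3 -m crank '{"delta_pos":[[0.9,-0.08,0],[0.9,-0.08,0],[0.9,-0.08,0],[0.9,-0.08,0],[0.9,-0.08,0]],"rotation":[[0,0,0.1225],[0,0,0.1225],[0,0,0.1225],[0,0,0.1225],[0,0,0.1225]],"claw":[0,0,0,0,0]}' 20
python3 -c "
from to import *
show();print(boxgoal(0,-.058,.20))"
```

```text
t: 1.4
ee_pos: [0.3011, -0.3993, 0.3039]
eef_rot: [0.999, 0.042, -0.0, 0.0]
force: [0.6, -0.6, 0.1]
gripper_width: 0.141
finger_force: 0.0
t 1.4 box-frame [-240.5342 -182.2866] z 0.30390471387370815 F [ 0.6465 -0.5691  0.1383] grip 0.14079877767875323 0.0
(array([ 2.4092, -1.2357,  1.0385]), array([0.    , 0.0001, 0.001 ]))
```

```bash
python3 -m crank '{"delta_pos":[[0.9,-0.45,0],[0.9,-0.45,0],[0.9,-0.45,0],[0.9,-0.45,0]],"rotation":[[0,0,0],[0,0,0],[0,0,0],[0,0,0]],"claw":[0,0,0,0]}' >/dev/null
python3 -m crank '{"delta_pos":[[0.9,-0.45,0.3],[0.9,-0.45,0.3],[0.9,-0.45,0.3],[0.9,-0.45,0.3]],"rotation":[[0,0,0],[0,0,0],[0,0,0],[0,0,0]],"claw":[0,0,0,0]}' >/dev/null
python3 -m crank '{"delta_pos":[[0.5,-0.25,0.8],[0.5,-0.25,0.8],[0.5,-0.25,0.8],[0.5,-0.25,0.8],[0.5,-0.25,0.8]],"rotation":[[0,0,0],[0,0,0],[0,0,0],[0,0,0],[0,0,0]],"claw":[0,0,0,0,0]}'
python3 - <<'E'
from to import *
show();print(boxgoal(0,-.058,.083))
a=optics.capture("scene");b=optics.capture("top")
f=lambda p,x0,y0,x1,y1:cv2.resize(p["color"][y0:y1,x0:x1,::-1],None,fx=4,fy=4,interpolation=cv2.INTER_CUBIC)
cv2.imwrite("pics/c1.png",np.hstack([f(b,290,140,390,260),f(a,150,150,250,270)]))
E
```

```text
t: 2.7
ee_pos: [0.5207, -0.2676, 0.1956]
eef_rot: [0.999, 0.04, 0.001, 0.001]
force: [-0.6, 0.6, 0.6]
gripper_width: -0.006
finger_force: 0.0
t 2.7 box-frame [-10.9376 -68.9229] z 0.1955980232197077 F [-0.6439  0.6417  0.5591] grip -0.005742584177612757 0.0
(array([ 0.1074, -0.111 ,  1.126 ]), array([ 0.0004, -0.0005, -0.0007]))
```

View pics/c1.png

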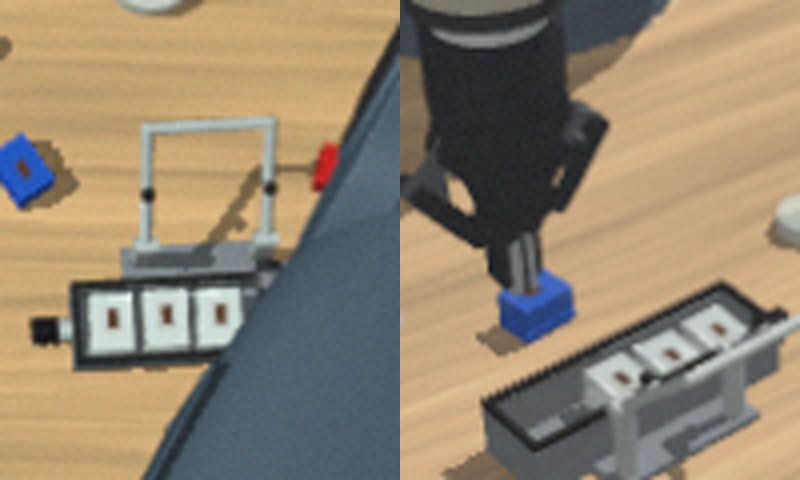

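The fingers are closed and hang free of the bail. Blocks are at (110,320), (167,318) and (220,315), with floor free behind them. Now lowering.

```bash
python3 -m crank '{"delta_pos":[[0.107,-0.08,0.3],[0.107,-0.08,0.6],[0.107,-0.08,0.8],[0.107,-0.08,0.8],[0.107,-0.08,0.8]],"rotation":[[0,0,0],[0,0,0],[0,0,0],[0,0,0],[0,0,0]],"claw":[0,0,0,0,0]}'
python3 -m crank '{"delta_pos":[[0,0,0.15],[0,0,0.32],[0,0,0.32],[0,0,0.32]],"rotation":[[0,0,0],[0,0,0],[0,0,0],[0,0,0]],"claw":[0,0,0,0]}'
python3 -c "
from to import *
show();print(boxgoal(0,-.058,.083))"
```

```text
t: 3.3
ee_pos: [0.5314, -0.2577, 0.1152]
eef_rot: [0.999, 0.04, 0.0, 0.0]
force: [0.2, 0.3, 0.3]
gripper_width: 0.002
finger_force: 0.0
t: 3.7
ee_pos: [0.5318, -0.2576, 0.0835]
eef_rot: [0.999, 0.04, 0.001, 0.0]
force: [0.9, 0.6, 0.3]
gripper_width: -0.002
finger_force: 0.0
t 3.7 box-frame [  0.953  -59.8373] z 0.08347414668825008 F [0.9116 0.6427 0.3023] grip -0.0017278127725777598 0.0
(array([-0.0096, -0.0184,  0.0047]), array([ 0.0002, -0.0004, -0.0003]))
```

```bash
python3 -m crank '{"delta_pos":[[-0.01,-0.04,0],[-0.01,-0.08,0],[-0.01,-0.12,0],[-0.01,-0.15,0],[-0.01,-0.18,0],[-0.01,-0.21,0],[-0.01,-0.24,0],[-0.01,-0.26,0]],"rotation":[[0,0,0],[0,0,0],[0,0,0],[0,0,0],[0,0,0],[0,0,0],[0,0,0],[0,0,0]],"claw":[0,0,0,0,0,0,0,0]}' | grep force:
python3 -m crank '{"delta_pos":[[0,-0.015,0],[0,-0.03,0],[0,-0.045,0],[0,-0.06,0],[0,-0.07,0],[0,-0.08,0]],"rotation":[[0,0,0],[0,0,0],[0,0,0],[0,0,0],[0,0,0],[0,0,0]],"claw":[0,0,0,0,0,0]}' | grep force:
python3 -c "
from to import *
show()"
```

```text
force: [-0.1, -1.0, 1.3]
finger_force: 0.4
force: [-0.3, -0.5, -0.0]
finger_force: 0.5
t 5.1 box-frame [ -0.4794 -25.2733] z 0.08190748975956802 F [-0.2518 -0.4647 -0.0094] grip -0.0013969501534462588 0.4527737572789192
```

```bash
python3 -m crank '{"delta_pos":[[0,-0.008,0],[0,-0.016,0],[0,-0.023,0],[0,-0.03,0]],"rotation":[[0,0,0],[0,0,0],[0,0,0],[0,0,0]],"claw":[0,0,0,0]}' | grep force:
python3 -m crank '{"delta_pos":[[0,-0.005,0],[0,-0.01,0]],"rotation":[[0,0,0],[0,0,0]],"claw":[0,0]}' | grep force:
python3 - <<'E'
from to import *
show()
b=optics.capture("top")
print(inframe(BOX,ray(b,[0,0],.031)))
E
```

```text
force: [-0.4, -0.6, 0.5]
finger_force: 0.5
force: [0.3, -1.5, 0.9]
finger_force: 0.5
t 5.7 box-frame [ -0.4972 -21.286 ] z 0.0819002857874871 F [ 0.328  -1.4775  0.8933] grip -0.0016079175593193423 0.486177708953619
[0.7584 1.0179]
```

```bash
for i in 1 2; do :; done
python3 -m crank '{"delta_pos":[[0,-0.005,0],[0,-0.01,0]],"rotation":[[0,0,0],[0,0,0]],"claw":[0,0]}' | egrep "ee_pos|force"
python3 -m crank '{"delta_pos":[[0,-0.005,0],[0,-0.005,0]],"rotation":[[0,0,0],[0,0,0]],"claw":[0,0]}' | egrep "ee_pos|force"
```

```text
ee_pos: [0.5272, -0.2183, 0.0819]
force: [1.5, -0.8, 0.5]
finger_force: 0.5
ee_pos: [0.5273, -0.2179, 0.082]
force: [-0.1, -2.8, -0.1]
finger_force: 1.6
```

```bash
python3 -c "
from to import *
show()"
```

```text
t 6.15 box-frame [ -0.347  -19.9848] z 0.08199113622621637 F [-0.141  -2.8424 -0.1215] grip 0.0020508111909849115 1.5932124853134155
```

```bash
python3 -m crank '{"delta_pos":[[0,-0.004,0],[0,-0.004,0]],"rotation":[[0,0,0],[0,0,0]],"claw":[0,0]}' | egrep "ee_pos|force"
```

```text
ee_pos: [0.5274, -0.2178, 0.0821]
force: [1.4, -6.1, 1.1]
finger_force: 2.8
```

The row is tight: 6 N of firm resistance at the expected place. I'll back off, then touch both inner side walls lightly to get the box centre in x.

```bash
python3 -m crank '{"delta_pos":[[0,0.1,0],[0,0.2,0],[0.08,0.2,0],[0.08,0.2,0]],"rotation":[[0,0,0],[0,0,0],[0,0,0],[0,0,0]],"claw":[0,0,0,0]}' | egrep "ee_pos|force:"
for r in 1; do python3 -m crank '{"delta_pos":[[0.01,0,0],[0.02,0,0],[0.02,0,0]],"rotation":[[0,0,0],[0,0,0],[0,0,0]],"claw":[0,0,0]}' | egrep "ee_pos|force:"; done
python3 -m crank '{"delta_pos":[[0.01,0,0],[0.01,0,0]],"rotation":[[0,0,0],[0,0,0]],"claw":[0,0]}' | egrep "ee_pos|force:"
python3 -m crank '{"delta_pos":[[0.01,0,0],[0.01,0,0]],"rotation":[[0,0,0],[0,0,0]],"claw":[0,0]}' | egrep "ee_pos|force:"
python3 -c "
from to import *
show()"
```

```text
ee_pos: [0.5375, -0.2371, 0.0818]
force: [-0.5, -0.2, 0.0]
finger_force: 0.0
ee_pos: [0.5387, -0.2363, 0.0819]
force: [-0.2, -0.1, -0.3]
finger_force: 0.0
ee_pos: [0.5392, -0.2363, 0.0818]
force: [-3.8, 0.8, 2.8]
finger_force: 2.3
ee_pos: [0.5394, -0.2363, 0.0818]
force: [-12.0, 0.2, 9.1]
finger_force: 6.1
t 7.45 box-frame [ 10.1955 -39.2329] z 0.08176942808564619 F [-12.0325   0.2463   9.0761] grip -0.0019359150386225378 6.091682463884354
```

```bash
python3 -m crank '{"delta_pos":[[-0.1,0,0],[-0.2,0,0],[-0.21,0,0],[-0.21,0,0]],"rotation":[[0,0,0],[0,0,0],[0,0,0],[0,0,0]],"claw":[0,0,0,0]}' | egrep "ee_pos|force:"
python3 -m crank '{"delta_pos":[[-0.01,0,0],[-0.01,0,0]],"rotation":[[0,0,0],[0,0,0]],"claw":[0,0]}' | egrep "ee_pos|force:"
python3 -m crank '{"delta_pos":[[-0.01,0,0],[-0.01,0,0]],"rotation":[[0,0,0],[0,0,0]],"claw":[0,0]}' | egrep "ee_pos|force:"
python3 -c "
from to import *
show()"
```

```text
ee_pos: [0.5196, -0.2382, 0.0821]
force: [-0.0, -0.1, -0.2]
finger_force: 0.0
ee_pos: [0.5189, -0.2382, 0.0819]
force: [0.4, -0.2, 0.9]
finger_force: 0.0
ee_pos: [0.5178, -0.2382, 0.0818]
force: [-0.1, 0.2, 0.0]
finger_force: 0.0
t 8.25 box-frame [-11.4844 -39.3903] z 0.08184914114000078 F [-0.1165  0.2081  0.0086] grip 0.0017741027719925758 0.0
```

```bash
python3 -m crank '{"delta_pos":[[-0.01,0,0],[-0.01,0,0]],"rotation":[[0,0,0],[0,0,0]],"claw":[0,0]}' | egrep "ee_pos|force:"
python3 -m crank '{"delta_pos":[[-0.008,0,0],[-0.008,0,0]],"rotation":[[0,0,0],[0,0,0]],"claw":[0,0]}' | egrep "ee_pos|force:"
python3 -c "
from to import *
show()"
```

```text
ee_pos: [0.5167, -0.2383, 0.0819]
force: [0.3, -0.3, 0.6]
finger_force: 0.0
ee_pos: [0.5162, -0.2384, 0.082]
force: [2.0, 0.5, -2.2]
finger_force: 1.3
t 8.65 box-frame [-13.054 -39.427] z 0.08196103377761724 F [ 1.9602  0.4687 -2.1961] grip 0.0007267361660111532 1.3337776501430199
```

Both touches agree with the vision fit: the box centre is at about x = 0.5245. I'll lift out and go to the lid.

```bash
sed -i 's/^BOX=.*/BOX=np.array([.5244,-.1982,.0817]); LID=np.array([.5502,.1622,.112])/' to.py
python3 -m crank '{"delta_pos":[[0.1,0,0],[0.1,0,-0.4],[0.1,0,-0.8],[0.1,0,-0.98],[0.1,0,-0.98]],"rotation":[[0,0,0],[0,0,0],[0,0,0],[0,0,0],[0,0,0]],"claw":[0,0,0,0,0]}' | egrep "ee_pos|force:"
python3 -m crank '{"delta_pos":[[0,-0.95,0],[0,-0.95,0],[0,-0.95,0]],"rotation":[[0,0,0],[0,0,0],[0,0,0]],"claw":[45,45,45]}' >/dev/null
python3 -m crank '{"delta_pos":[[0,-0.95,0],[0,-0.95,0],[0,-0.95,0]],"rotation":[[0,0,0],[0,0,0],[0,0,0]],"claw":[45,45,45]}' >/dev/null
python3 -m crank '{"delta_pos":[[0,-0.95,0],[0,-0.95,0],[0,-0.95,0]],"rotation":[[0,0,0],[0,0,0],[0,0,0]],"claw":[45,45,45]}' | egrep "ee_pos|force:"
python3 - <<'E'
from to import *
show();x,y=fromframe(LID,0,0);print(goal(x,y,.18,LID[2]))
b=optics.capture("top");import pickle;pickle.dump(b,open("p1.pkl","wb"))
f=lambda p,x0,y0,x1,y1:cv2.resize(p["color"][y0:y1,x0:x1,::-1],None,fx=6,fy=6,interpolation=cv2.INTER_CUBIC)
cv2.imwrite("pics/c2.png",f(b,290,150,390,240))
E
```

```text
ee_pos: [0.5277, -0.2381, 0.1829]
force: [0.0, -0.2, -0.1]
finger_force: 0.0
ee_pos: [0.5029, 0.0465, 0.1792]
force: [0.0, 0.3, 0.1]
finger_force: 0.0
t 10.05 box-frame [ -1.4905 245.678 ] z 0.17923111407331777 F [0.0251 0.3393 0.0665] grip 0.5262758891866866 0.0
(array([ 0.5794, -1.1073, -0.0044]), array([-0.0011,  0.0003, -0.0059]))
```

View pics/c2.png

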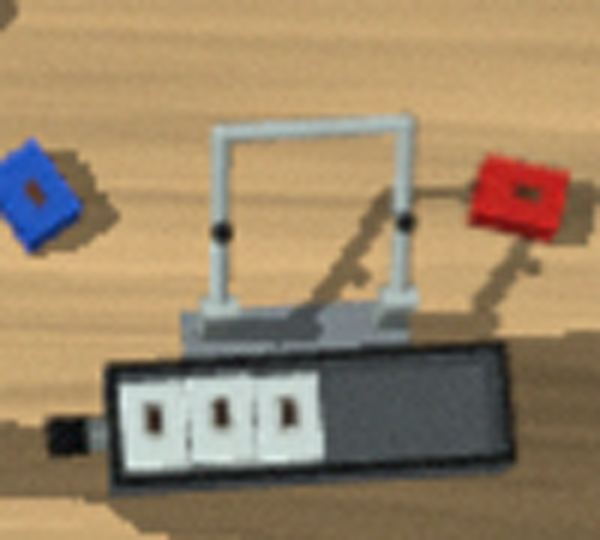

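The row is tight, blocks from (122,430) to (325,420), 90 mm in all, against the cartridge end. Now for the lid.

```bash
python3 -m crank '{"delta_pos":[[0.3,-0.5,0],[0.58,-0.95,0],[0.58,-0.95,0],[0.58,-0.95,0]],"rotation":[[0,0,-0.006],[0,0,-0.01],[0,0,-0.01],[0,0,-0.01]],"claw":[45,45,45,45]}' >/dev/null
python3 -m crank '{"delta_pos":[[0,-0.155,0],[0,-0.155,0.2],[0,-0.155,0.2]],"rotation":[[0,0,0],[0,0,0],[0,0,0]],"claw":[45,45,45]}' >/dev/null
python3 - <<'E'
from to import *
show();x,y=fromframe(LID,0,0);print(goal(x,y,.096,LID[2]))
a=optics.capture("scene")
f=lambda p,x0,y0,x1,y1:cv2.resize(p["color"][y0:y1,x0:x1,::-1],None,fx=4,fy=4,interpolation=cv2.INTER_CUBIC)
cv2.imwrite("pics/c3.png",f(a,270,110,400,240))
E
```

```text
t 10.8 box-frame [ 57.4184 307.549 ] z 0.15876490248206354 F [-0.615  -1.9757  0.1053] grip 0.5224893584856661 0.0
(array([ 0.0308, -0.4706,  0.6461]), array([-0.0122,  0.0018,  0.0232]))
```

View pics/c3.png

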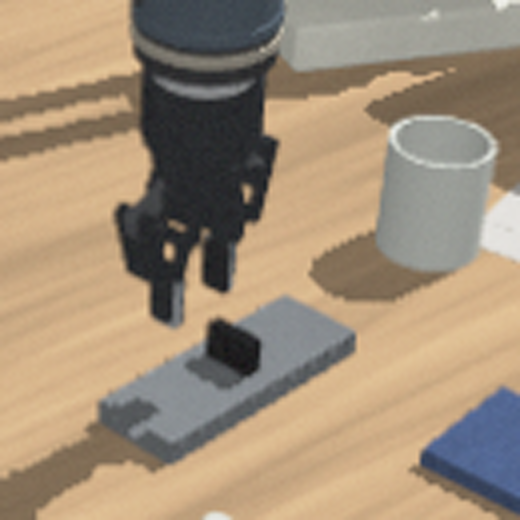

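The gripper is still travelling and stands to the -y side of the handle at (232,345). Let it settle first.

```bash
python3 -m crank '{"delta_pos":[[0,0,0],[0,0,0],[0,0,0],[0,0,0]],"rotation":[[0,0,0],[0,0,0],[0,0,0],[0,0,0]],"claw":[45,45,45,45]}'
python3 - <<'E'
from to import *
show();x,y=fromframe(LID,0,0);print(goal(x,y,.096,LID[2]))
E
```

```text
t: 11.25
ee_pos: [0.5582, 0.1138, 0.161]
eef_rot: [0.996, 0.093, -0.002, -0.019]
force: [-0.1, 0.1, -0.3]
gripper_width: 0.528
finger_force: 0.0
t 11.25 box-frame [ 59.1515 308.216 ] z 0.16102553135725753 F [-0.1441  0.0836 -0.3464] grip 0.5277152257204699 0.0
(array([ 0.0108, -0.4649,  0.6687]), array([-0.0123,  0.0005,  0.0235]))
```

```bash
python3 -m crank '{"delta_pos":[[0.011,-0.25,0],[0.011,-0.465,0.1],[0.011,-0.465,0.2],[0.011,-0.465,0.2],[0.011,-0.465,0.2],[0.011,-0.465,0.2]],"rotation":[[-0.012,0,0.0235],[-0.012,0,0.0235],[-0.012,0,0.0235],[-0.012,0,0.0235],[-0.012,0,0.0235],[-0.012,0,0.0235]],"claw":[45,45,45,45,45,45]}' >/dev/null
python3 - <<'E'
from to import *
show();x,y=fromframe(LID,0,0);print(goal(x,y,.096,LID[2]))
E
```

```text
t 11.85 box-frame [ 60.1549 307.8916] z 0.14242769618706658 F [ 0.2443 -0.195   0.8506] grip 0.5300276647975233 0.0
(array([ 0.0023, -0.4762,  0.4831]), array([-0.0123,  0.0016,  0.0232]))
```

```bash
python3 -c "
from to import *
s=bot.state();print(s['joint_pos'],s['qd'],s['effort'],s['ee_pos'],s['eef_rot'])"
```

```text
[ 0.1839  0.4383 -0.138   0.9981  0.0387  3.1406] [-0.0027 -0.0046  0.0052  0.0011 -0.0017 -0.0021] [  0.193  -83.9535  44.3298   0.0214   0.2141  -0.0001] [0.5592 0.1136 0.1424] [ 0.9955  0.0922 -0.0036 -0.0191]
```

Joint 6 is at its stop, so I'll use the equivalent half-turned grasp.

```bash
python3 -m crank '{"delta_pos":[[0,-0.1,-0.2],[0,-0.2,-0.2],[0,-0.3,-0.2],[0,-0.4,-0.2],[0,-0.46,-0.2],[0,-0.46,-0.2],[0,-0.46,-0.2],[0,-0.46,-0.2]],"rotation":[[0,0,-0.37],[0,0,-0.37],[0,0,-0.37],[0,0,-0.37],[0,0,-0.37],[0,0,-0.37],[0,0,-0.37],[0,0,-0.37]],"claw":[45,45,45,45,45,45,45,45]}' >/dev/null
python3 -m crank '{"delta_pos":[[0,0,0],[0,0,0],[0,0,0],[0,0,0],[0,0,0],[0,0,0],[0,0,0],[0,0,0]],"rotation":[[0,0,-0.37],[0,0,-0.37],[0,0,-0.37],[0,0,-0.37],[0,0,-0.37],[0,0,-0.37],[0,0,-0.37],[0,0,-0.37]],"claw":[45,45,45,45,45,45,45,45]}' >/dev/null
python3 - <<'E'
from to import *
show();x,y=fromframe(LID,0,0);print(goal(x,y,.13,LID[2]+np.pi));print(bot.state()['joint_pos'])
E
```

```text
t 13.45 box-frame [ 55.7463 352.7286] z 0.1645225826465515 F [-0.4106  0.7658  0.0876] grip 0.5248687392876559 0.0
(array([0.0227, 0.0206, 0.3467]), array([ 0.011 , -0.0063, -0.2349]))
[ 0.2626  0.4238 -0.1008  1.0462  0.0388  0.8888]
```

```bash
python3 -m crank '{"delta_pos":[[0.023,0.02,0.1],[0.023,0.02,0.2],[0.023,0.02,0.35],[0.023,0.02,0.35],[0.023,0.02,0.35],[0.023,0.02,0.35],[0.023,0.02,0.35]],"rotation":[[0.011,-0.006,-0.235],[0.011,-0.006,-0.235],[0.011,-0.006,-0.235],[0.011,-0.006,-0.235],[0.011,-0.006,-0.235],[0.011,-0.006,-0.235],[0.011,-0.006,-0.235]],"claw":[45,45,45,45,45,45,45]}' >/dev/null
python3 - <<'E'
from to import *
show();x,y=fromframe(LID,0,0);print(goal(x,y,.096,LID[2]+np.pi));print(bot.state()['joint_pos'])
E
```

```text
t 14.15 box-frame [ 55.0112 357.1306] z 0.12956506487652414 F [-0.685  -0.5727  0.6651] grip 0.522877792883093 0.0
(array([-0.0016, -0.0005,  0.3356]), array([ 0.0001, -0.0004, -0.0032]))
[ 0.2865  0.4527 -0.1502  0.969   0.0006  0.1846]
```

```bash
python3 -m crank '{"delta_pos":[[0,0,0.15],[0,0,0.33],[0,0,0.33],[0,0,0.33],[0,0,0.33]],"rotation":[[0,0,-0.003],[0,0,-0.003],[0,0,-0.003],[0,0,-0.003],[0,0,-0.003]],"claw":[45,45,45,45,45]}'
python3 -m crank '{"delta_pos":[[0,0,0],[0,0,0],[0,0,0],[0,0,0],[0,0,0]],"rotation":[[0,0,0],[0,0,0],[0,0,0],[0,0,0],[0,0,0]],"claw":[5,5,5,5,5]}' 40
```

```text
t: 14.65
ee_pos: [0.5504, 0.1623, 0.0973]
eef_rot: [-0.057, 0.998, 0.0, -0.0]
force: [0.9, 1.0, 0.1]
gripper_width: 0.526
finger_force: 0.0
t: 15.15
ee_pos: [0.5502, 0.1623, 0.097]
eef_rot: [-0.058, 0.998, 0.0, -0.0]
force: [-1.2, -1.3, 5.8]
gripper_width: 0.157
finger_force: 40.0
```

```bash
python3 -m crank '{"delta_pos":[[0,0,-0.1],[0,0,-0.4],[0,0,-0.8],[0,0,-1],[0,0,-1],[0,0,-1]],"rotation":[[0,0,0],[0,0,0],[0,0,0],[0,0,0],[0,0,0],[0,0,0]],"claw":[5,5,5,5,5,5]}'
python3 - <<'E'
from to import *
show();x,y=fromframe(BOX,0,0);print(goal(x,y,.2,BOX[2]+np.pi));print(bot.state()['joint_pos'])
E
```

```text
t: 15.75
ee_pos: [0.55, 0.1622, 0.1964]
eef_rot: [-0.058, 0.998, 0.0, -0.001]
force: [0.1, 0.4, -1.5]
gripper_width: 0.159
finger_force: 39.2
t 15.75 box-frame [ 54.9405 357.0893] z 0.19639878915104583 F [ 0.1373  0.3672 -1.5455] grip 0.1590058136719504 39.213135838508606
(array([ 0.6698, -3.5503, -0.0363]), array([ 0.0001, -0.0004,  0.0108]))
[ 0.2865  0.4042 -0.0458  1.122   0.0005  0.171 ]
```

```bash
python3 -m crank '{"delta_pos":[[0.05,-0.2,0],[0.1,-0.5,0],[0.17,-0.89,0],[0.17,-0.89,0]],"rotation":[[0,0,0.01],[0,0,0.01],[0,0,0.01],[0,0,0.01]],"claw":[5,5,5,5]}' >/dev/null
python3 -m crank '{"delta_pos":[[0.07,-0.4,0],[0.17,-0.89,0],[0.17,-0.89,0]],"rotation":[[0,0,0],[0,0,0],[0,0,0]],"claw":[5,5,5]}' >/dev/null
python3 -m crank '{"delta_pos":[[0.07,-0.4,0],[0.17,-0.89,0],[0.17,-0.89,0]],"rotation":[[0,0,0],[0,0,0],[0,0,0]],"claw":[5,5,5]}' >/dev/null
python3 -m crank '{"delta_pos":[[0,0,0],[0,0,0]],"rotation":[[0,0,0],[0,0,0]],"claw":[5,5]}'
python3 - <<'E'
from to import *
show();x,y=fromframe(BOX,0,0);print(goal(x,y,.2,BOX[2]+np.pi));print(bot.state()['joint_pos'])
E
```

```text
t: 16.95
ee_pos: [0.5243, -0.1076, 0.1956]
eef_rot: [-0.042, 0.999, 0.0, -0.001]
force: [0.1, 0.9, -0.8]
gripper_width: 0.151
finger_force: 40.1
t 16.95 box-frame [ 7.2982 90.287 ] z 0.19562349299281492 F [ 0.1303  0.8838 -0.8466] grip 0.15132777967944908 40.06529152393341
(array([ 0.0758, -0.9026, -0.0443]), array([ 0.0003, -0.0009,  0.0009]))
[-0.2024  0.3307 -0.155   1.088  -0.     -0.2871]
```

```bash
python3 -m crank '{"delta_pos":[[0.076,-0.3,0],[0.076,-0.6,0],[0.076,-0.9,0],[0.076,-0.9,0.1],[0.076,-0.9,0.2],[0.076,-0.9,0.2],[0.076,-0.9,0.2]],"rotation":[[0,0,0.001],[0,0,0.001],[0,0,0.001],[0,0,0.001],[0,0,0.001],[0,0,0.001],[0,0,0.001]],"claw":[5,5,5,5,5,5,5]}'
python3 - <<'E'
from to import *
show();x,y=fromframe(BOX,0,0);print(goal(x,y,.123,BOX[2]+np.pi))
a=optics.capture("scene");b=optics.capture("top")
f=lambda p,x0,y0,x1,y1:cv2.resize(p["color"][y0:y1,x0:x1,::-1],None,fx=4,fy=4,interpolation=cv2.INTER_CUBIC)
cv2.imwrite("pics/c4.png",np.hstack([f(b,290,140,390,260),f(a,150,150,250,270)]))
E
```

```text
t: 17.65
ee_pos: [0.5244, -0.1975, 0.176]
eef_rot: [-0.041, 0.999, 0.0, -0.001]
force: [-0.6, -0.3, -1.4]
gripper_width: 0.154
finger_force: 40.1
t 17.65 box-frame [0.0708 0.7292] z 0.17604721060450051 F [-0.6227 -0.3256 -1.354 ] grip 0.15350155205715427 40.090248584747314
(array([-0.0006, -0.0077,  0.5305]), array([ 0.0002, -0.0008,  0.0003]))
```

View pics/c4.png

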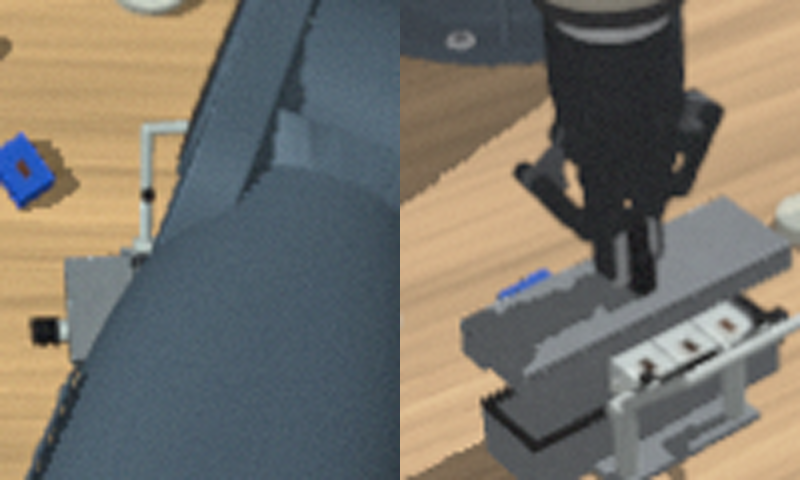

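The lid is held level above the box, with its tab at the -y end and the blocks still tight. I'll check its offset from the box.

Run:
```python
from fit import *
from to import BOX
a,b=pickle.load(open("p0.pkl","rb"))
def rect(x,y,z): return np.array([[x,y,z],[x,-y,z],[-x,-y,z],[-x,y,z]])
o=c([(790,240),(527,372),(462,322),(725,198)],50,150,0,4)
for z in(.098,):
  q,r=fit([(a,rect(.033,.0955,z),o)],BOX); print(q,q-BOX,r)
# box rim in same camera: -x-y, +x-y, -x+y corners
o=c([(483,398),(537,450),(722,283)],50,150,0,4)
print(fit([(a,rect(.0275,.09,.04)[[2,1,3]],o)],BOX))
```

```text
[ 0.5244 -0.1977  0.0929] [-0.      0.0005  0.0112] [[ 0.7033  0.3677]
 [-0.0504  0.9734]
 [-0.2949 -0.5669]
 [-0.3513 -1.0444]]
(array([ 0.5263, -0.2   ,  0.0895]), array([[-0.1971,  0.8677],
       [-0.281 , -0.2104],
       [ 0.5194, -0.8137]]))
```

```bash
python3 -m crank '{"delta_pos":[[0,-0.007,0.1],[0,-0.007,0.2],[0,-0.007,0.32],[0,-0.007,0.32],[0,-0.007,0.32]],"rotation":[[0,0,0],[0,0,0],[0,0,0],[0,0,0],[0,0,0]],"claw":[5,5,5,5,5]}' 
for i in 1 ; do python3 -m crank '{"delta_pos":[[0,0,0.03],[0,0,0.06],[0,0,0.08],[0,0,0.08]],"rotation":[[0,0,0],[0,0,0],[0,0,0],[0,0,0]],"claw":[5,5,5,5]}' | egrep "ee_pos|force:"; done
python3 -c "
from to import *
show()"
```

```text
t: 18.25
ee_pos: [0.5242, -0.1994, 0.1438]
eef_rot: [-0.04, 0.999, 0.0, -0.001]
force: [0.5, 0.2, -1.8]
gripper_width: 0.153
finger_force: 40.1
ee_pos: [0.5244, -0.1994, 0.1361]
force: [-1.3, -0.5, -1.5]
finger_force: 40.1
t 18.65 box-frame [-0.1241 -1.2005] z 0.13611750777657078 F [-1.3049 -0.4784 -1.5482] grip 0.15614972505179198 40.07290542125702
```

```bash
python3 -m crank '{"delta_pos":[[0,0.01,0.0],[0,0.01,0.03],[0,0.01,0.05],[0,0.01,0.05]],"rotation":[[0,0,0],[0,0,0],[0,0,0],[0,0,0]],"claw":[5,5,5,5]}' | egrep "ee_pos|force:"
python3 -m crank '{"delta_pos":[[0,0,0.02],[0,0,0.04],[0,0,0.06],[0,0,0.06]],"rotation":[[0,0,0],[0,0,0],[0,0,0],[0,0,0]],"claw":[5,5,5,5]}' | egrep "ee_pos|force:"
python3 -c "
from to import *
show()"
```

```text
ee_pos: [0.5242, -0.1983, 0.131]
force: [0.2, -0.3, -1.0]
finger_force: 40.1
ee_pos: [0.5242, -0.1984, 0.125]
force: [0.3, -0.6, -1.5]
finger_force: 40.1
t 19.45 box-frame [-0.1708 -0.1722] z 0.12499857126366123 F [ 0.3244 -0.6325 -1.4907] grip 0.15619511671905484 40.07327377796173
```

No contact with the walls so far. The seat should come at about z = 0.123.

```bash
python3 -m crank '{"delta_pos":[[0,0,0.01],[0,0,0.015],[0,0,0.015]],"rotation":[[0,0,0],[0,0,0],[0,0,0]],"claw":[5,5,5]}' | egrep "ee_pos|force:"
python3 -m crank '{"delta_pos":[[0,0,0.01],[0,0,0.01]],"rotation":[[0,0,0],[0,0,0]],"claw":[5,5]}' | egrep "ee_pos|force:"
```

```text
ee_pos: [0.5244, -0.1984, 0.1238]
force: [1.5, -0.6, -1.0]
finger_force: 40.1
ee_pos: [0.5245, -0.1985, 0.1229]
force: [-0.4, 0.2, 1.6]
finger_force: 40.5
```

Contact at z = 0.123, exactly where the seal should be. Releasing.

```bash
python3 -m crank '{"delta_pos":[[0,0,0],[0,0,0],[0,0,0],[0,0,0]],"rotation":[[0,0,0],[0,0,0],[0,0,0],[0,0,0]],"claw":[20,30,40,40]}' | egrep "ee_pos|force:|width"
python3 -m crank '{"delta_pos":[[0,0,-0.3],[0,0,-0.6],[0,0,-0.9],[0,0,-0.9]],"rotation":[[0,0,0],[0,0,0],[0,0,0],[0,0,0]],"claw":[40,40,40,40]}' | egrep "ee_pos|force:"
python3 -m crank '{"delta_pos":[[-0.4,0,-0.4],[-0.8,0,-0.8],[-0.95,0,-0.95],[-0.95,0,-0.95],[-0.95,0,-0.95]],"rotation":[[0,0,0],[0,0,0],[0,0,0],[0,0,0],[0,0,0]],"claw":[0,0,0,0,0]}' | egrep "ee_pos|force:"
python3 - <<'E'
from to import *
show()
a=optics.capture("scene");b=optics.capture("top")
import pickle; pickle.dump((a,b),open("p2.pkl","wb"))
f=lambda p,x0,y0,x1,y1:cv2.resize(p["color"][y0:y1,x0:x1,::-1],None,fx=4,fy=4,interpolation=cv2.INTER_CUBIC)
cv2.imwrite("pics/c5.png",np.hstack([f(b,290,140,390,260),f(a,150,150,250,270)]))
for p in (a,b): print([(d["point"],d["conf"]) for d in optics.look_for("bail_bar",p)])
E
```

```text
ee_pos: [0.5244, -0.1984, 0.1229]
force: [0.2, 0.5, -0.4]
gripper_width: 0.467
finger_force: 0.0
ee_pos: [0.5261, -0.199, 0.2168]
force: [0.8, 0.0, 0.5]
finger_force: 0.0
ee_pos: [0.6199, -0.1907, 0.3069]
force: [-1.3, 0.9, -0.9]
finger_force: 0.0
t 21.25 box-frame [95.8438 -0.3076] z 0.30694881070935875 F [-1.2543  0.8534 -0.9267] grip -0.0015426129724991913 0.0
[([224.0, 242.5], 0.5)]
[]
```

View pics/c5.png

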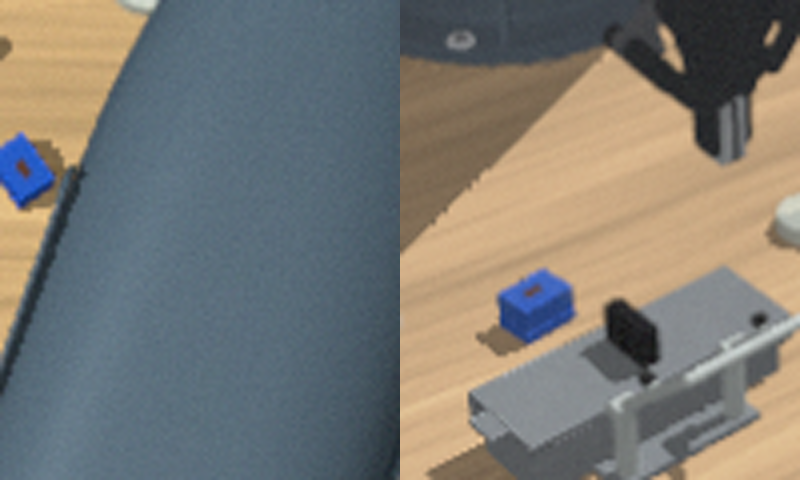

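The lid is seated and looks level. Next is the bail, with its bar at (700,365) in the right half: I'll bring the closed fingers down behind it.

```bash
python3 -m crank '{"delta_pos":[[-0.3,0,0.2],[-0.48,0,0.5],[-0.48,0,0.5],[-0.48,0,0.5]],"rotation":[[0,0,0],[0,0,0],[0,0,0],[0,0,0]],"claw":[0,0,0,0]}' >/dev/null
python3 - <<'E'
from to import *
show();x,y=fromframe(BOX,.142,0);print(goal(x,y,.172,BOX[2]+np.pi))
E
```

```text
t 21.85 box-frame [142.2813  -0.2559] z 0.25684450061124847 F [-0.557   0.1372 -0.2269] grip -0.003226880828999171 0.0
(array([-0.0004,  0.0018,  0.8485]), array([ 0.0003, -0.0012, -0.0002]))
```

```bash
python3 -m crank '{"delta_pos":[[0,0,0.2],[0,0,0.4],[0,0,0.6],[0,0,0.85],[0,0,0.85],[0,0,0.85]],"rotation":[[0,0,0],[0,0,0],[0,0,0],[0,0,0],[0,0,0],[0,0,0]],"claw":[0,0,0,0,0,0]}' | egrep "ee_pos|force:"
python3 -m crank '{"delta_pos":[[0.05,0,0],[0.1,0,0],[0.15,0,0],[0.15,0,0]],"rotation":[[0,0,0],[0,0,0],[0,0,0],[0,0,0]],"claw":[0,0,0,0]}' | egrep "ee_pos|force:"
python3 -c "
from to import *
show()"
```

```text
ee_pos: [0.6667, -0.1871, 0.1744]
force: [1.0, -0.4, 1.2]
finger_force: 0.0
ee_pos: [0.6515, -0.1883, 0.1733]
force: [-0.4, 0.7, -0.6]
finger_force: 0.0
t 22.85 box-frame [127.4752  -0.4594] z 0.17331308389245692 F [-0.3555  0.7035 -0.5611] grip 0.004568254716023869 0.0
```

Now I'll follow the arc in stages, watching the force.

```bash
python3 -m crank '{"delta_pos":[[0.04,0,-0.03],[0.08,0,-0.06],[0.12,0,-0.09],[0.16,0,-0.12],[0.2,0,-0.14],[0.24,0,-0.16],[0.28,0,-0.18],[0.3,0,-0.2]],"rotation":[[0,0,0],[0,0,0],[0,0,0],[0,0,0],[0,0,0],[0,0,0],[0,0,0],[0,0,0]],"claw":[0,0,0,0,0,0,0,0]}' | egrep "ee_pos|force:"
python3 -c "
from to import *
show()"
```

```text
ee_pos: [0.6236, -0.1905, 0.1946]
force: [8.1, 1.3, 4.6]
finger_force: 4.0
t 23.65 box-frame [99.52   -0.4349] z 0.1945852117413533 F [8.0829 1.2704 4.5993] grip 2.4610886565768796e-05 4.000134095549583
```

```bash
python3 -m crank '{"delta_pos":[[0.05,0,-0.02],[0.1,0,-0.03],[0.15,0,-0.045],[0.2,0,-0.06],[0.25,0,-0.07],[0.3,0,-0.07],[0.35,0,-0.07],[0.38,0,-0.07]],"rotation":[[0,0,0],[0,0,0],[0,0,0],[0,0,0],[0,0,0],[0,0,0],[0,0,0],[0,0,0]],"claw":[0,0,0,0,0,0,0,0]}' | egrep "ee_pos|force:"
python3 -m crank '{"delta_pos":[[0.05,0,0],[0.1,0,0.01],[0.15,0,0.02],[0.2,0,0.03],[0.25,0,0.04],[0.3,0,0.055],[0.32,0,0.06]],"rotation":[[0,0,0],[0,0,0],[0,0,0],[0,0,0],[0,0,0],[0,0,0],[0,0,0]],"claw":[0,0,0,0,0,0,0]}' | egrep "ee_pos|force:"
python3 -c "
from to import *
show()"
```

```text
ee_pos: [0.585, -0.1938, 0.2009]
force: [6.2, 0.1, 3.5]
finger_force: 2.7
ee_pos: [0.5519, -0.1963, 0.1937]
force: [5.5, -1.9, 1.4]
finger_force: 2.5
t 25.15 box-frame [27.5546 -0.349 ] z 0.19367338900464096 F [ 5.5028 -1.8783  1.3535] grip 0.0007147254769939289 2.4547305330634117
```

```bash
python3 -m crank '{"delta_pos":[[0.05,0,0.02],[0.1,0,0.045],[0.15,0,0.08],[0.2,0,0.11],[0.24,0,0.14],[0.28,0,0.18],[0.32,0,0.22],[0.34,0,0.24]],"rotation":[[0,0,0],[0,0,0],[0,0,0],[0,0,0],[0,0,0],[0,0,0],[0,0,0],[0,0,0]],"claw":[0,0,0,0,0,0,0,0]}' | egrep "ee_pos|force:"
python3 -c "
from to import *
show()"
```

```text
ee_pos: [0.518, -0.1989, 0.1694]
force: [7.0, -0.5, 2.5]
finger_force: 2.8
t 25.95 box-frame [-6.4543 -0.2133] z 0.16937141560556568 F [ 6.9533 -0.5432  2.5309] grip 0.0015753186620766932 2.8089959174394608
```

```bash
python3 -m crank '{"delta_pos":[[-0.1,0,0],[-0.1,0,-0.3],[-0.1,0,-0.45],[0,0,-0.45],[0.2,0,-0.45],[0.2,0,-0.45],[0.2,0,-0.45]],"rotation":[[0,0,0],[0,0,0],[0,0,0],[0,0,0],[0,0,0],[0,0,0],[0,0,0]],"claw":[0,0,0,0,0,0,0]}' | egrep "ee_pos|force:"
python3 -m crank '{"delta_pos":[[0.01,0,0.05],[0.02,0,0.1],[0.02,0,0.15],[0.03,0,0.2],[0.03,0,0.25]],"rotation":[[0,0,0],[0,0,0],[0,0,0],[0,0,0],[0,0,0]],"claw":[0,0,0,0,0]}' | egrep "ee_pos|force:"
python3 - <<'E'
from to import *
show();x,y=fromframe(BOX,-.032,0);print(goal(x,y,.172,BOX[2]+np.pi))
E
```

```text
ee_pos: [0.4982, -0.2005, 0.2143]
force: [-0.3, 0.4, 0.3]
finger_force: 0.0
ee_pos: [0.4955, -0.2007, 0.1893]
force: [-0.1, -0.5, -0.4]
finger_force: 0.0
t 27.15 box-frame [-29.011   -0.1721] z 0.18925055762997922 F [-0.1385 -0.5311 -0.3971] grip -0.000776705903197039 0.0
(array([0.0296, 0.0016, 0.1726]), array([ 0.0001, -0.0006, -0.0002]))
```

```bash
python3 -m crank '{"delta_pos":[[0.02,0,0.05],[0.04,0,0.09],[0.06,0,0.13],[0.08,0,0.17],[0.09,0,0.21],[0.1,0,0.25],[0.11,0,0.28],[0.11,0,0.3]],"rotation":[[0,0,0],[0,0,0],[0,0,0],[0,0,0],[0,0,0],[0,0,0],[0,0,0],[0,0,0]],"claw":[0,0,0,0,0,0,0,0]}' | egrep "ee_pos|force:"
python3 - <<'E'
from to import *
show()
E
```

```text
ee_pos: [0.484, -0.2018, 0.1597]
force: [-5.0, -0.1, 7.5]
finger_force: 3.4
t 27.95 box-frame [-40.552   -0.2924] z 0.1596940886003403 F [-5.0194 -0.1456  7.459 ] grip -0.00392080218747007 3.3794033154845238
```

Pressing down on the bar as expected, with an upward reaction of 7.5 N. Continuing gently.

```bash
python3 -m crank '{"delta_pos":[[0,0,0.03],[0,0,0.06],[0.01,0,0.09],[0.01,0,0.12],[0.01,0,0.15],[0.01,0,0.18]],"rotation":[[0,0,0],[0,0,0],[0,0,0],[0,0,0],[0,0,0],[0,0,0]],"claw":[0,0,0,0,0,0]}' | egrep "ee_pos|force:"
python3 -m crank '{"delta_pos":[[0,0,0.02],[0,0,0.04],[0,0,0.06],[0,0,0.06]],"rotation":[[0,0,0],[0,0,0],[0,0,0],[0,0,0]],"claw":[0,0,0,0]}' | egrep "ee_pos|force:"
python3 - <<'E'
from to import *
show()
E
```

```text
ee_pos: [0.4832, -0.2018, 0.1417]
force: [-4.6, 0.3, 5.6]
finger_force: 2.7
ee_pos: [0.4831, -0.2018, 0.1356]
force: [-1.0, 0.8, 2.9]
finger_force: 1.1
t 28.95 box-frame [-41.4426  -0.2288] z 0.13560038835343263 F [-0.9714  0.7693  2.8548] grip -0.001285529414073485 1.0919718258082867
```

```bash
python3 -m crank '{"delta_pos":[[0,0,0.01],[0,0,0.02],[0,0,0.02]],"rotation":[[0,0,0],[0,0,0],[0,0,0]],"claw":[0,0,0]}' | egrep "ee_pos|force:"
python3 -m crank '{"delta_pos":[[0,0,0.01],[0,0,0.015],[0,0,0.015]],"rotation":[[0,0,0],[0,0,0],[0,0,0]],"claw":[0,0,0]}' | egrep "ee_pos|force:"
```

```text
ee_pos: [0.4832, -0.2018, 0.1338]
force: [-3.4, -0.5, 5.0]
finger_force: 2.4
ee_pos: [0.4832, -0.2018, 0.1324]
force: [-4.9, -0.8, 5.8]
finger_force: 3.0
```

```bash
python3 -m crank '{"delta_pos":[[0,0,0.01],[0,0,0.01],[0,0,0.01]],"rotation":[[0,0,0],[0,0,0],[0,0,0]],"claw":[0,0,0]}' | egrep "ee_pos|force:"
python3 -m crank '{"delta_pos":[[0,0,0.008],[0,0,0.008],[0,0,0.008]],"rotation":[[0,0,0],[0,0,0],[0,0,0]],"claw":[0,0,0]}' | egrep "ee_pos|force:"
```

```text
ee_pos: [0.4831, -0.2018, 0.1313]
force: [-3.6, -1.2, 4.9]
finger_force: 2.9
ee_pos: [0.4832, -0.2018, 0.1306]
force: [-4.9, -0.5, 6.8]
finger_force: 3.1
```

```bash
python3 -m crank '{"delta_pos":[[0,0,0.008],[0,0,0.008]],"rotation":[[0,0,0],[0,0,0]],"claw":[0,0]}' | egrep "ee_pos|force:"
python3 -m crank '{"delta_pos":[[0,0,0.008],[0,0,0.008]],"rotation":[[0,0,0],[0,0,0]],"claw":[0,0]}' | egrep "ee_pos|force:"
```

```text
ee_pos: [0.4832, -0.2018, 0.1298]
force: [-4.7, -0.0, 6.9]
finger_force: 3.4
ee_pos: [0.4832, -0.2019, 0.1294]
force: [-8.2, 0.4, 14.8]
finger_force: 7.1
```

The stop is reached: the force jumped to 15 N at the nominal end height. Retreating to look.

```bash
python3 -m crank '{"delta_pos":[[0,0,-0.1],[0,0,-0.4],[0,0,-0.8],[0,0,-1],[0,0,-1]],"rotation":[[0,0,0],[0,0,0],[0,0,0],[0,0,0],[0,0,0]],"claw":[0,0,0,0,0]}' >/dev/null
python3 -m crank '{"delta_pos":[[0.4,0,-0.2],[0.8,0,-0.4],[0.95,0,-0.4],[0.95,0,-0.4]],"rotation":[[0,0,0],[0,0,0],[0,0,0],[0,0,0]],"claw":[0,0,0,0]}' >/dev/null
python3 -m crank '{"delta_pos":[[0.2,0.4,0],[0.2,0.8,0],[0.2,0.95,0],[0.2,0.95,0],[0.2,0.95,0]],"rotation":[[0,0,0],[0,0,0],[0,0,0],[0,0,0],[0,0,0]],"claw":[0,0,0,0,0]}' >/dev/null
python3 -m crank '{"delta_pos":[[0.2,-0.4,0],[0.2,-0.8,0],[0.2,-0.95,0],[0.2,-0.95,0],[0.2,-0.95,0]],"rotation":[[0,0,0],[0,0,0],[0,0,0],[0,0,0],[0,0,0]],"claw":[0,0,0,0,0]}' >/dev/null
python3 - <<'E'
from to import *
show()
a=optics.capture("scene");b=optics.capture("top")
import pickle; pickle.dump((a,b),open("p3.pkl","wb"))
f=lambda p,x0,y0,x1,y1:cv2.resize(p["color"][y0:y1,x0:x1,::-1],None,fx=4,fy=4,interpolation=cv2.INTER_CUBIC)
cv2.imwrite("pics/c6.png",np.hstack([f(b,290,160,390,260),f(a,160,180,260,280)]))
E
```

```text
t 32.45 box-frame [-175.8471   -0.5371] z 0.2686826307880599 F [-0.0681 -0.0951  0.5014] grip 0.0016061814981240534 0.0
```

View pics/c6.png

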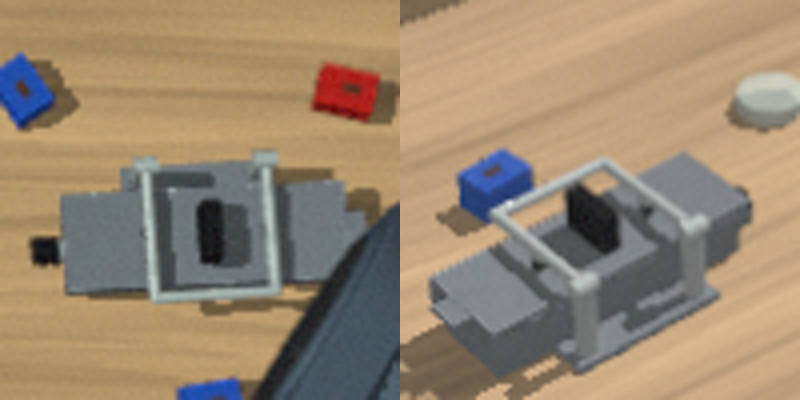

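The bail lies over the lid, with its bar from (493,212) to (603,160) in the right half and the handle between the arms. Checking the bail angle by projection.

Run:
```python
from fit import *
from to import BOX
a,b=pickle.load(open("p3.pkl","rb"))
for q in(-.02,0,.05,.1,.2):
    X=[[.046-.088*np.cos(q),s,.055+.088*np.sin(q)] for s in(-.04,.04)]+[[.046,s,.055] for s in(-.04,.04)]
    print(q,((proj(a,W(BOX,X))-[160,180]+.5)*4-.5+[400,0]).round().tolist())
```

```text
-0.02 [[498.0, 214.0], [607.0, 161.0], [585.0, 285.0], [695.0, 227.0]]
0 [[498.0, 211.0], [606.0, 159.0], [585.0, 285.0], [695.0, 227.0]]
0.05 [[498.0, 206.0], [606.0, 153.0], [585.0, 285.0], [695.0, 227.0]]
0.1 [[497.0, 200.0], [606.0, 148.0], [585.0, 285.0], [695.0, 227.0]]
0.2 [[497.0, 190.0], [607.0, 137.0], [585.0, 285.0], [695.0, 227.0]]
```

The bail angle comes out at about 0, clamped, so I'm handing in.

```bash
python3 -c "
from rig import bot
print(bot.hand_in())"
```

```text
the job is handed in; nothing more can be done
None
```

The dry box is closed and handed in: the three blocks are in one tight row against the cartridge end, the lid is seated with its tab away from the cartridge, and the bail is pressed down to its stop (angle about 0 in the last picture), at 32 s of the 72 s allowed; I had no verdict back, and joint 6 ran up to its 3.14 rad limit once on the way to the lid (read 3.1406).

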